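# Seat a pump cover with four crank nuts in cross order

### The job

Draw the pump cover down evenly with its four crank nuts: first the nut at the cover's cut-off corner, then the one diagonally opposite, then the nut next clockwise from the first, and last the one opposite that. Turn each clockwise, seen from above, about half a turn by its upright knob until it comes home and the pull along the knob's path has firmed up to about 12 N for a moment (never beyond 15 N), then let go of it; the cover must end fully down and flat, and the things lying about stay where they are.

Things in the scene. Friction and masses are not known exactly. Their poses are not given: they have to be found in the camera images.
- pump: grey round pump casting, 176 mm in diameter (222 mm over opposite corner lugs), 40 mm high, fixed to the table, with two 22 mm pipe stubs on opposite sides (220 mm over both); origin at the centre of its underside, z up, x along the stubs. The four studs stand at (+-65, +-65) mm in this frame: nut 1 at (+65, +65), 2 at (+65, -65), 3 at (-65, -65), 4 at (-65, +65), so 1, 2, 3, 4 run clockwise seen from above
- cover: steel cover plate, 180 x 180 x 10 mm, on the four studs, with a flat 48 mm boss rising 10 mm in its middle; the corner at nut 1 is cut off obliquely (38 mm cut), the other three are square. It is loose on the studs and starts 2.6 mm above the casting on four hidden springs, up to 0.9 mm under the nuts' washers; each nut pushes its corner down; seated, its underside is 40 mm above the table. Origin at the centre of its underside
- nut1_axis (a point): point on the vertical turning axis of crank nut 1, at the top face of its crank arm; 72 mm above the table when the nut is fully home, 2.8 to 3.5 mm higher at the start. The nut goes down 1 mm per radian as it turns clockwise seen from above. The steel stud ends 79 mm above the table; everything but the knobs stays below that
- knob1_mid (a point): the upright black knob of crank nut 1: 16 mm diameter, 36 mm tall, turning freely on its own pin, centre 42 mm from the nut's axis; this point is on its centre line, 16 mm below its top and 20 mm above the crank arm (92 mm above the table when home); it can be gripped over its upper 28 mm
- handle1 (a joint): spring give of crank 1 against its nut, rad: 0 when unloaded, grows with the clockwise moment, 2.5 N m per rad (0.14 rad = 0.35 N m = 8.3 N along the path of the knob; 0.28 rad = 0.70 N m = 16.7 N); while the nut runs free it is 0.01 to 0.06 (1 to 3 N). The nut stops dead when home, after 2.8 to 3.5 rad of turn, which cannot be seen beforehand
- nut2_axis (a point): point on the vertical turning axis of crank nut 2, at the top face of its crank arm; 72 mm above the table when the nut is fully home, 2.8 to 3.5 mm higher at the start. The nut goes down 1 mm per radian as it turns clockwise seen from above. The steel stud ends 79 mm above the table; everything but the knobs stays below that
- knob2_mid (a point): the upright black knob of crank nut 2: 16 mm diameter, 36 mm tall, turning freely on its own pin, centre 42 mm from the nut's axis; this point is on its centre line, 16 mm below its top and 20 mm above the crank arm (92 mm above the table when home); it can be gripped over its upper 28 mm
- handle2 (a joint): spring give of crank 2 against its nut, rad: 0 when unloaded, grows with the clockwise moment, 2.5 N m per rad (0.14 rad = 0.35 N m = 8.3 N along the path of the knob; 0.28 rad = 0.70 N m = 16.7 N); while the nut runs free it is 0.01 to 0.06 (1 to 3 N). The nut stops dead when home, after 2.8 to 3.5 rad of turn, which cannot be seen beforehand
- nut3_axis (a point): point on the vertical turning axis of crank nut 3, at the top face of its crank arm; 72 mm above the table when the nut is fully home, 2.8 to 3.5 mm higher at the start. The nut goes down 1 mm per radian as it turns clockwise seen from above. The steel stud ends 79 mm above the table; everything but the knobs stays below that
- knob3_mid (a point): the upright black knob of crank nut 3: 16 mm diameter, 36 mm tall, turning freely on its own pin, centre 42 mm from the nut's axis; this point is on its centre line, 16 mm below its top and 20 mm above the crank arm (92 mm above the table when home); it can be gripped over its upper 28 mm
- handle3 (a joint): spring give of crank 3 against its nut, rad: 0 when unloaded, grows with the clockwise moment, 2.5 N m per rad (0.14 rad = 0.35 N m = 8.3 N along the path of the knob; 0.28 rad = 0.70 N m = 16.7 N); while the nut runs free it is 0.01 to 0.06 (1 to 3 N). The nut stops dead when home, after 2.8 to 3.5 rad of turn, which cannot be seen beforehand
- nut4_axis (a point): point on the vertical turning axis of crank nut 4, at the top face of its crank arm; 72 mm above the table when the nut is fully home, 2.8 to 3.5 mm higher at the start. The nut goes down 1 mm per radian as it turns clockwise seen from above. The steel stud ends 79 mm above the table; everything but the knobs stays below that
- knob4_mid (a point): the upright black knob of crank nut 4: 16 mm diameter, 36 mm tall, turning freely on its own pin, centre 42 mm from the nut's axis; this point is on its centre line, 16 mm below its top and 20 mm above the crank arm (92 mm above the table when home); it can be gripped over its upper 28 mm
- handle4 (a joint): spring give of crank 4 against its nut, rad: 0 when unloaded, grows with the clockwise moment, 2.5 N m per rad (0.14 rad = 0.35 N m = 8.3 N along the path of the knob; 0.28 rad = 0.70 N m = 16.7 N); while the nut runs free it is 0.01 to 0.06 (1 to 3 N). The nut stops dead when home, after 2.8 to 3.5 rad of turn, which cannot be seen beforehand
- marker: bystander, loose: blue marker pen, 137 mm, lying
- bearing_a: bystander, loose: steel ball bearing, 29 mm diameter, 10 mm high, lying flat
- bearing_b: bystander, loose: steel ball bearing, 29 mm diameter, 10 mm high, lying flat

How it is judged:
On the way, in this order (a step that is already met when the one before it is completed fails the run):
1. nut 1 is home and held firm (crank give over 0.14 rad) (value of joint handle1 above 0.14 rad and z of nut1_axis in the frame of pump below 0.0725 m), for 0.1 s.
2. nut 3 is home and held firm (crank give over 0.14 rad) (value of joint handle3 above 0.14 rad and z of nut3_axis in the frame of pump below 0.0725 m), for 0.1 s.
3. nut 2 is home and held firm (crank give over 0.14 rad) (value of joint handle2 above 0.14 rad and z of nut2_axis in the frame of pump below 0.0725 m), for 0.1 s.
4. nut 4 is home and held firm (crank give over 0.14 rad) (value of joint handle4 above 0.14 rad and z of nut4_axis in the frame of pump below 0.0725 m), for 0.1 s.
At the end, for the whole second after the job is handed in: all four nuts home (axis point less than 72.5 mm above the pump's underside), all cranks released (give under 0.08 rad), the cover seated (underside less than 41 mm above the pump's underside), flat within 0.01 rad and at rest (z of each of nut1_axis, nut3_axis, nut2_axis, nut4_axis in the frame of pump below 0.0725 m and value of joint each of handle1, handle3, handle2, handle4 below 0.08 rad and angle between cover's own z axis and vertical below 0.01 rad and z of cover in the frame of pump below 0.041 m and linear speed of cover below 0.01 m/s); the robot touches nothing.
It fails at once if a crank is overtightened (give above 0.28 rad, 16.7 N at the knob) (value of joint any of handle1, handle3, handle2, handle4 above 0.28 rad).
It fails at once if nut 3 is drawn down (to less than 1.5 mm above home) before nut 1 (z of nut3_axis in the frame of pump below 0.0735 m and not (z of nut1_axis in the frame of pump below 0.0735 m)).
It fails at once if nut 2 is drawn down (to less than 1.5 mm above home) before nut 3 (z of nut2_axis in the frame of pump below 0.0735 m and not (z of nut3_axis in the frame of pump below 0.0735 m)).
It fails at once if nut 4 is drawn down (to less than 1.5 mm above home) before nut 2 (z of nut4_axis in the frame of pump below 0.0735 m and not (z of nut2_axis in the frame of pump below 0.0735 m)).
It fails at once if a bystander is moved more than 30 mm (distance of any of marker, bearing_a, bearing_b from where it was at the start of the episode above 0.03 m).
It also fails if it takes over 70 s, if anything falls off the work surface, if the arm or the gripper's body presses on something with over 40 N, if the wrist force passes 120 N, or if a joint passes its speed limit or range.

### The arm

A 6-joint arm with a two-finger parallel gripper is mounted at the origin on a cart in front of the work surface, level with it; the furniture and walls round the work are solid. World frame = base frame: x ahead of the robot, y to its left, z up, the work surface at z = 0. Lengths are in m, angles in rad, forces in N, time in s.
With the tool pointing down it reaches from about 0.4 to 0.825 m from the base axis. Payload 7 kg.
Tool frame: the origin (TCP) lies at the centre of the arm's flange, where the gripper is bolted on; the fingertips stand 178 mm ahead of it and the grasp point (between the pads) lies ahead of it (tcp_to_grasp is the z of the grasp point in the tool frame, in m); z points along the fingers, x is the direction in which the jaws open and shut, and the axes are right-handed (so a half turn about z gives the same grasp; the last joint's range is limited). The gripper opens to 88 mm and grips with 3 to 60 N. Pads are 19 mm wide; open, the fingers measure 130 mm over their backs; the gripper's body (78 mm by 193 mm) begins 47 mm behind the grasp point.
Start: joints at [-0.894, 0.359, 0.012, 0, -1.224, -0.288], TCP at [0.256, -0.625, 0.405] pointing down, gripper open.
Joint ranges: [-3.07, 3.07], [-1.43, 2.12], [-1.02, 1.25], [-3.03, 1.67], [-3.05, -0], [-3.03, 3.03]. Speed limits (rad/s): [2.39, 2.39, 3.01, 3.14, 3.14, 3.14].

### API

Orientations are given as [roll, pitch, yaw] about the fixed x, y, z axes, in that order (R = Rz(yaw) Ry(pitch) Rx(roll)).
In Python, from station import get_state, grab_frame, job_done, tcp_to_grasp gives the robot as it stands.
- The arm moves only by the tool drive_tool, never from a script. Its argument "moves" is a list of rows, each a list of 7 numbers: the shift along the tool's x, y, z in mm, then the turn, a rotation vector about the tool's x, y, z in degrees, then the closure, from -1 (fully open) to 1 (shut), so that 0 is half open. In form: [[dx, dy, dz, ax, ay, az, claw], ...]. A call has 1 to 12 rows; each row is the pose to reach, as a shift and turn from the pose commanded when the call began, along the tool's axes at that moment; what a row does not reach only later rows make up. A row lasts 1/8 s, in which the tool goes at most 62.5 mm and 10.7 degrees, less where a joint would pass 70% of its speed; a pose out of reach is approached as far as the arm can. A call with a gripper value outside its range is refused whole. The fingers move at their own pace and stop on an object; "grip_force" is the grip in N (left out, the last holds). Time passes only in rows, so rows that repeat a pose let the fingers close. It gives the time, the measured TCP pose, the force and the opening at its end, in the units of the state.
- get_state(): the state, without advancing time (a new reading comes with each control period).
- grab_frame(name): name is "scene" or "top"; returns a dict with "img" (480x640x3 uint8, red, green, blue), "range_z" (480x640 float32, m along the optical axis (not along the pixel's ray), 0 where there is no reading), "fovy" (degrees; the focal length in pixels is half the picture's height over the tangent of half this angle, whatever the lens; pixels are square), "cx", "cy" (the principal point, pixels), "k1" (the pictures are not rectified: a ray, as slopes to the right and down, at radius r is drawn at 1 + k1 r^2 times it, then the intrinsics apply), "rvec" (rotation vector, rad) and "tvec" (3), from world to camera coordinates, as OpenCV has them. Camera axes: x right, y down, z forward; pixel columns grow to the right and rows downward; lengths in m; the calibration is good to about 2 mm. A picture is of the moment at which its call begins.
- job_done(): hands the job in, once; it reports no verdict.
The state is a dict: "t": time; "q": joint angles; "qd": joint speeds; "joint_efforts": joint torques, N m; "eef_pos": TCP position; "ee_rot": TCP orientation; "force": force on the tool from outside, world axes, zero at the start; "moment": the same for the moment, N m; "width": finger opening in m.
Only numpy, scipy, OpenCV 4.12 (cv2) and the standard library are available. Lean on these libraries where they do the work, as an engineer would, in place of code of your own. Each camera call takes 0.05 s, during which the arm holds its last target. There are 200 camera calls.

## Working session

There is one attempt and no reset: what is moved stays moved. The work goes in short steps, Python scripts to look and compute and a tool call to move; the robot and the scene stay as the last step left them, time stands still between calls to the robot, and variables do not carry over. Pictures are saved under pics/ and viewed, about 8 in all and at most 12, crops included, and the job is handed in when it is done.

Besides the shell and the picture viewer there is one more tool, called after ">>>" as name(argument=value, ...) on one line, values as JSON. drive_tool: Moves the arm, as the interface text tells. Its arguments: {"type":"object","properties":{"moves":{"type":"array"},"grip_force":{"type":"number"}},"required":["moves"]}

```bash
mkdir -p pics; ls
python3 - <<'E'
from station import *
import cv2, numpy as np
s=get_state(); print({k:np.round(v,4).tolist() for k,v in s.items()}); print(tcp_to_grasp)
for n in("scene","top"):
    f=grab_frame(n); cv2.imwrite(f"pics/{n}0.png",f["img"][:,:,::-1]); np.savez(f"{n}0.npz",**f)
    R=cv2.Rodrigues(np.array(f["rvec"]))[0]; print(n,f["fovy"],f["cx"],f["cy"],f["k1"],-R.T@np.array(f["tvec"]),R[2])
E
```

```text
pics
{'t': 0.0, 'q': [-0.8939, 0.3593, 0.011, -0.0003, -1.2241, -0.2881], 'qd': [0.0006, -0.0004, 0.0011, 0.0006, -0.0006, -0.0], 'joint_efforts': [0.0008, -58.2724, 29.3053, 6.9977, 0.0068, -0.0001], 'eef_pos': [0.2558, -0.6244, 0.4038], 'ee_rot': [-3.1414, -0.0016, 1.9595], 'force': [0.5423, -0.1063, 0.3237], 'moment': [0.0241, 0.0062, 0.0147], 'width': 0.0876}
0.1593
scene 48.784584286889995 326.2581312006745 238.6883855325131 -0.11594133874530357 [ 0.16834922 -0.59932967  0.52027232] [ 0.45944352  0.71897565 -0.52152246]
top 57.090281954989436 324.23885691285005 235.53048362143548 -0.11251490971110166 [ 0.43049155 -0.00559114  0.93625947] [ 0.1664573   0.03921893 -0.98526841]
```

View pics/top0.png

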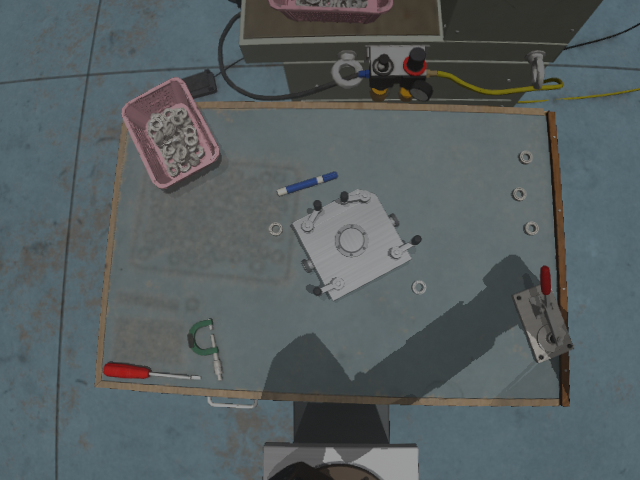

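View pics/scene0.png

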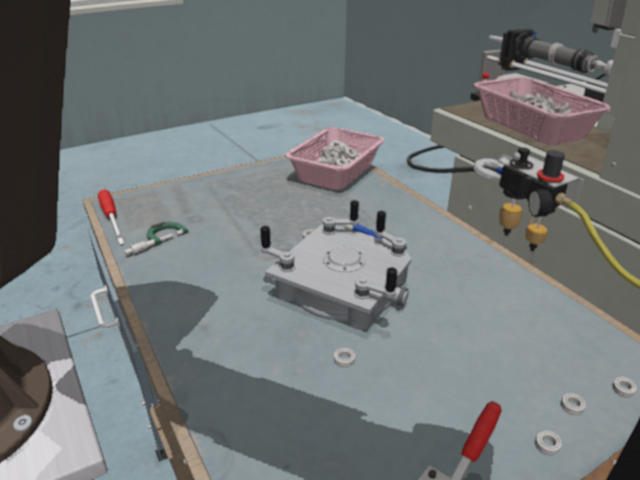

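Run:
```python
import cv2
a=cv2.imread("pics/top0.png")[175:310,270:440]; b=cv2.imread("pics/scene0.png")[190:335,240:430]
cv2.imwrite("pics/c1.png",cv2.resize(a,None,fx=4.4,fy=4.4,interpolation=2))
cv2.imwrite("pics/c2.png",cv2.resize(b,None,fx=4.1,fy=4.1,interpolation=2))
```

```text
(no output)
```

View pics/c1.png

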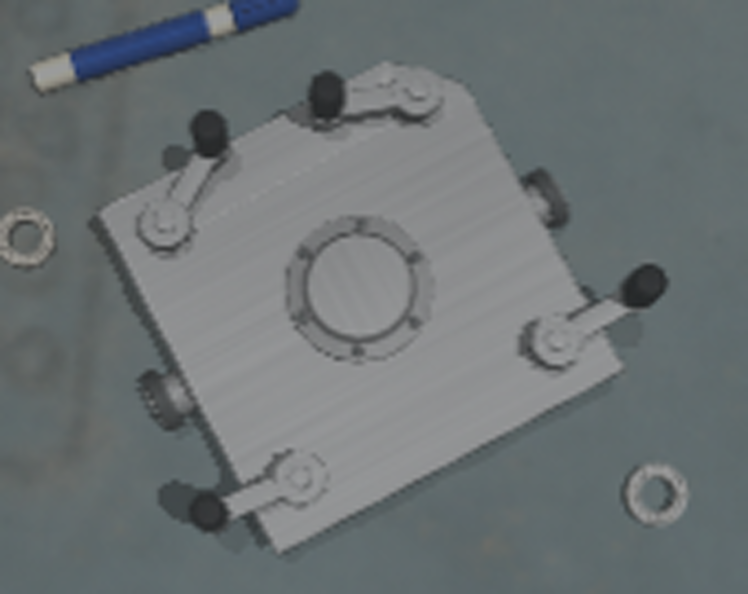

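View pics/c2.png

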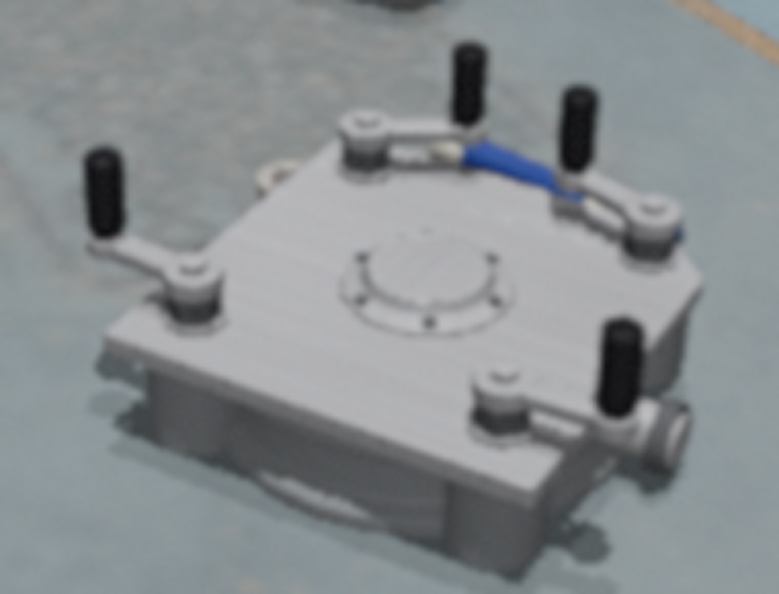

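Nut 1, at the cut corner, is near (365,196) in the top view. Nut 2 is near (397,252), nut 3 near (338,284) and nut 4 near (307,225). The four black knobs are clear in both views. Next I measure them.

```bash
cat > h.py <<'E'
import numpy as np, cv2
from scipy.optimize import least_squares
def ray(f,uv):
    fl=240/np.tan(np.radians(float(f["fovy"]))/2); K=np.array([[fl,0,float(f["cx"])],[0,fl,float(f["cy"])],[0,0,1]])
    n=cv2.undistortPointsIter(np.float64(uv).reshape(-1,1,2),K,np.array([float(f["k1"]),0,0,0]),None,None,(3,100,1e-12))[:,0]
    R=cv2.Rodrigues(np.float64(f["rvec"]))[0]; t=np.float64(f["tvec"]).ravel()
    return -R.T@t, np.c_[n,np.ones(len(n))]@R
def onz(f,uv,z):
    o,d=ray(f,uv); return (o+d*((z-o[2])/d[:,2])[:,None])[:,:2]
def knobs(f,box):
    x0,y0,x1,y1=box; im=f["img"][y0:y1,x0:x1]; m=(im.max(2)<48).astype(np.uint8)
    n,l,s,c=cv2.connectedComponentsWithStats(m)
    return [(s[i,4],s[i,:4]+[x0,y0,0,0],c[i]+[x0,y0]) for i in range(1,n) if s[i,4]>25]
E
python3 - <<'E'
from h import *
T=np.load("top0.npz");S=np.load("scene0.npz")
for n,f,b in(("top",T,(290,185,440,310)),("scene",S,(240,190,430,335))):
    for a,bx,c in knobs(f,b): print(n,a,bx,c.round(1),onz(f,[c],.093).round(4))
# nuts (stud tops at .079): gradient-free manual pixels from crops
top=np.array([[417,95],[557,341],[302,477],[165,223]])/4.4+[270,175]-.5
sc=np.array([[654,205],[502,377],[193,270],[368,122]])/4.1+[240,190]-.5
q=np.array([[65,65],[65,-65],[-65,-65],[-65,65]])/1e3
for n,f,uv in(("top",T,top),("scene",S,sc)):
    P=onz(f,uv,.077)
    g=lambda p:(P-(q@np.array([[np.cos(p[2]),np.sin(p[2])],[-np.sin(p[2]),np.cos(p[2])]])+p[:2])).ravel()
    r=least_squares(g,[.5,0,-1]); print(n,P.round(4).tolist(),r.x.round(4),(r.fun*1e3).round(1)); print((P-r.fun.reshape(4,2)).round(4).tolist())
E
```

```text
top 29 [412 236   7   9] [414.2 241.2] [[ 0.5608 -0.1458]]
scene 112 [351 202   7  18] [353.7 210.1] [[0.6344 0.0446]]
scene 126 [377 212   8  20] [380.3 221.1] [[ 0.6505 -0.0088]]
scene 149 [261 227   9  21] [265.1 237. ] [[0.4658 0.0426]]
scene 184 [386 269  11  22] [390.9 279.7] [[ 0.5637 -0.1481]]
top [[0.6553, -0.0516], [0.5421, -0.1122], [0.4822, 0.0016], [0.5967, 0.0629]] [ 0.5691 -0.0248 -1.0858] [-1.6  0.4  0.2  0.5  0.9 -0.8  0.5 -0.1]
[[0.6569, -0.052], [0.5419, -0.1126], [0.4813, 0.0024], [0.5963, 0.063]]
scene [[0.6582, -0.0504], [0.5405, -0.113], [0.4809, 0.0015], [0.5971, 0.0631]] [ 0.5692 -0.0247 -1.0835] [ 1.2  1.3 -1.7 -0.4 -0.4 -0.8  0.9 -0.1]
[[0.6571, -0.0517], [0.5422, -0.1126], [0.4813, 0.0023], [0.5962, 0.0632]]
```

```bash
cat >> h.py <<'E'
NUT={1:(.657,-.0518),2:(.542,-.1126),3:(.4813,.0023),4:(.5963,.0631)}
A0={1:98.6,2:-58.6,3:111.0,4:-26.0}   # knob direction at the start, deg
from scipy.spatial.transform import Rotation as Ro
def go(x,y,z,yaw):   # shift (mm) and turn (deg) in tool axes from the measured pose to a downward pose; z of grasp point
    from station import get_state,tcp_to_grasp
    s=get_state(); R=Ro.from_euler("xyz",s["ee_rot"]); G=Ro.from_euler("xyz",[np.pi,0,np.radians(yaw)])
    d=R.inv().apply(np.array([x,y,z+tcp_to_grasp])-s["eef_pos"])*1e3
    return d.round(1).tolist(), np.degrees((R.inv()*G).as_rotvec()).round(1).tolist()
def kn(n,turn=0,r=.042):
    a=np.radians(A0[n])-turn; return NUT[n][0]+r*np.cos(a),NUT[n][1]+r*np.sin(a)
def arc(n,yaw,t0,ts,r=42):  # rows, from turn t0 (rad) to each of ts
    y=np.radians(yaw); M=np.array([[np.cos(y),np.sin(y)],[np.sin(y),-np.cos(y)]]); u=lambda t:r*np.array([np.cos(np.radians(A0[n])-t),np.sin(np.radians(A0[n])-t)])
    for t in ts: print(round(t,3),(M@(u(t)-u(t0))).round(1).tolist(),round(t-t0,1))
def tan(n,turn):
    from station import get_state
    s=get_state(); a=np.radians(A0[n])-turn; u=np.array([np.cos(a),np.sin(a)]); w=np.array([u[1],-u[0]])
    F=s["force"]; print("t",round(s["t"],2),"pull",round(-F[:2]@w,2),"radial",round(F[:2]@u,2),"z",round(F[2],2),"w",round(s["width"],4))
    p=s["eef_pos"][:2]-np.array(NUT[n]); print("r",round(np.hypot(*p)*1e3,1),"turn",round((np.radians(A0[n])-np.arctan2(p[1],p[0]))%(2*np.pi),3),"z",s["eef_pos"][2].round(4))
E
python3 -c "
from h import *
for n in A0:print(n,np.round(kn(n),4))
print(go(*kn(1),.17,188.6))"
```

```text
1 [ 0.6507 -0.0103]
2 [ 0.5639 -0.1484]
3 [0.4662 0.0415]
4 [0.634  0.0447]
([418.6, 598.2, 75.1], [0.1, -0.1, -76.3])
```

>>> drive_tool(moves=[[419, 598, 75, 0, 0, -76.3, 0], [419, 598, 75, 0, 0, -76.3, 0], [419, 598, 75, 0, 0, -76.3, 0], [419, 598, 75, 0, 0, -76.3, 0], [419, 598, 75, 0, 0, -76.3, 0], [419, 598, 75, 0, 0, -76.3, 0], [419, 598, 75, 0, 0, -76.3, 0], [419, 598, 75, 0, 0, -76.3, 0], [419, 598, 75, 0, 0, -76.3, 0], [419, 598, 75, 0, 0, -76.3, 0], [419, 598, 75, 0, 0, -76.3, 0], [419, 598, 75, 0, 0, -76.3, 0]], grip_force=40)

```text
t: 1.6
eef_pos: [0.6513, -0.0078, 0.3289]
ee_rot: [-3.142, -0.001, -2.991]
force: [0.4, 0.3, 0.7]
width: 0.0439
```

```bash
python3 -c "
from h import *
print(go(*kn(1),.103,188.6));from station import *;print(get_state()['force'])
f=grab_frame('scene');cv2.imwrite('pics/s1.png',f['img'][:,:,::-1])"
```

```text
([0.9, -2.4, 66.6], [-0.0, -0.0, 0.0])
[0.35343372 0.27837969 0.68500814]
```

>>> drive_tool(moves=[[1, -2, 35, 0, 0, 0, 0], [1, -2, 35, 0, 0, 0, 0], [1, -2, 35, 0, 0, 0, 0]])

```text
t: 2.02
eef_pos: [0.6499, -0.0126, 0.2954]
ee_rot: [-3.141, 0.0, -2.992]
force: [0.4, -0.4, -0.3]
width: 0.0434
```

```bash
python3 -c "
from h import *
print(go(*kn(1),.103,188.6))
from station import *
f=grab_frame('scene');cv2.imwrite('pics/s1.png',cv2.resize(f['img'][150:330,230:460,::-1],None,fx=3,fy=3))"
```

```text
([-1.1, 2.2, 33.1], [-0.0, 0.0, -0.0])
```

View pics/s1.png

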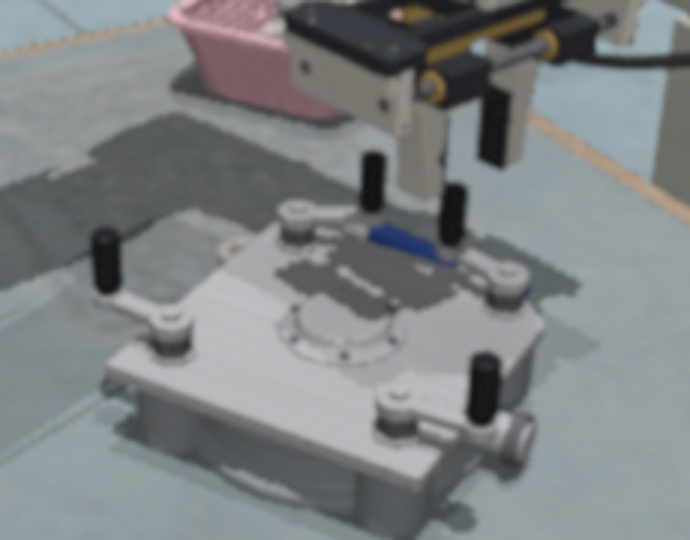

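Open fingers are over knob 1, with knob 4 well clear to the left. I descend and close.

>>> drive_tool(moves=[[-1, 2, 0, 0, 0, 0, 0], [-1, 2, 33, 0, 0, 0, 0], [-1, 2, 33, 0, 0, 0, 0], [-1, 2, 33, 0, 0, 0, 1], [-1, 2, 33, 0, 0, 0, 1], [-1, 2, 33, 0, 0, 0, 1], [-1, 2, 33, 0, 0, 0, 1], [-1, 2, 33, 0, 0, 0, 1]])

```text
t: 3.08
eef_pos: [0.6504, -0.0101, 0.2622]
ee_rot: [-3.142, 0.001, -2.992]
force: [-1.9, 1.3, 5.1]
width: 0.0148
```

```bash
python3 -c "
from h import *
tan(1,0)
arc(1,188.6,0,[.12,.36,.6,.84,1.08,1.32])
arc(1,188.6,1.32,[1.56,1.8,2.04,2.28,2.5,2.7])"
```

```text
t 3.08 pull 1.65 radial 1.61 z 5.09 w 0.0148
r 42.2 turn 6.277 z 0.2622
0.12 [-5.0, -0.3] 0.1
0.36 [-14.8, -2.7] 0.4
0.6 [-23.7, -7.3] 0.6
0.84 [-31.3, -14.0] 0.8
1.08 [-37.0, -22.2] 1.1
1.32 [-40.7, -31.6] 1.3
1.56 [-1.3, -10.0] 0.2
1.8 [-0.2, -20.0] 0.5
2.04 [3.2, -29.4] 0.7
2.28 [8.8, -37.8] 1.0
2.5 [15.6, -44.1] 1.2
2.7 [22.7, -48.4] 1.4
```

>>> drive_tool(moves=[[-5.0, -0.3, 0.1, 0, 0, 0, 1], [-14.8, -2.7, 0.4, 0, 0, 0, 1], [-23.7, -7.3, 0.6, 0, 0, 0, 1], [-31.3, -14.0, 0.8, 0, 0, 0, 1], [-37.0, -22.2, 1.1, 0, 0, 0, 1], [-40.7, -31.6, 1.3, 0, 0, 0, 1]])

```text
t: 3.82
eef_pos: [0.6959, -0.0354, 0.2608]
ee_rot: [-3.142, 0.0, -2.992]
force: [-2.9, 1.5, 6.0]
width: 0.0149
```

```bash
python3 -c "
from h import *
tan(1,1.32)"
```

```text
t 3.83 pull 2.47 radial -2.08 z 6.02 w 0.0149
r 42.3 turn 1.323 z 0.2608
```

>>> drive_tool(moves=[[-1.3, -10.0, 0.2, 0, 0, 0, 1], [-0.2, -20.0, 0.5, 0, 0, 0, 1], [3.2, -29.4, 0.7, 0, 0, 0, 1], [8.8, -37.8, 1.0, 0, 0, 0, 1], [15.6, -44.1, 1.2, 0, 0, 0, 1], [22.7, -48.4, 1.4, 0, 0, 0, 1], [22.7, -48.4, 1.4, 0, 0, 0, 1]])

```text
t: 4.7
eef_pos: [0.6805, -0.0868, 0.2596]
ee_rot: [-3.141, 0.002, -2.992]
force: [1.1, 1.1, 5.2]
width: 0.0147
```

```bash
python3 -c "
from h import *
tan(1,2.7)
t=2.7
while t<3.7: arc(1,188.6,t,[t+.07,t+.14]); t+=.14"
```

```text
t 4.7 pull 1.54 radial -0.25 z 5.25 w 0.0147
r 42.2 turn 2.7 z 0.2596
2.77 [2.7, -1.2] 0.1
2.84 [5.5, -2.1] 0.1
2.91 [2.8, -0.8] 0.1
2.98 [5.7, -1.3] 0.1
3.05 [2.9, -0.4] 0.1
3.12 [5.9, -0.5] 0.1
3.19 [2.9, 0.0] 0.1
3.26 [5.9, 0.3] 0.1
3.33 [2.9, 0.4] 0.1
3.4 [5.8, 1.1] 0.1
3.47 [2.8, 0.9] 0.1
3.54 [5.6, 1.9] 0.1
3.61 [2.7, 1.2] 0.1
3.68 [5.2, 2.7] 0.1
3.75 [2.5, 1.6] 0.1
3.82 [4.8, 3.4] 0.1
```

>>> drive_tool(moves=[[2.7, -1.2, 0.1, 0, 0, 0, 1], [5.5, -2.1, 0.1, 0, 0, 0, 1], [8.3, -2.9, 0.2, 0, 0, 0, 1], [11.2, -3.4, 0.2, 0, 0, 0, 1], [11.2, -3.4, 0.2, 0, 0, 0, 1]])

```text
t: 5.32
eef_pos: [0.6707, -0.0915, 0.2596]
ee_rot: [-3.141, 0.003, -2.991]
force: [4.4, 0.4, 6.5]
width: 0.0151
```

```bash
python3 -c "
from h import *
tan(1,2.98)"
```

```text
t 5.33 pull 4.28 radial 0.94 z 6.5 w 0.0151
r 42.0 turn 2.959 z 0.2596
```

>>> drive_tool(moves=[[1.7, -0.3, 0, 0, 0, 0, 1], [3.3, -0.5, 0.1, 0, 0, 0, 1], [3.3, -0.5, 0.1, 0, 0, 0, 1]])

```text
t: 5.7
eef_pos: [0.6682, -0.0923, 0.2597]
ee_rot: [-3.141, 0.005, -2.991]
force: [6.9, 1.3, 4.1]
width: 0.0149
```

```bash
python3 -c "
from h import *
tan(1,3.06)"
```

```text
t 5.7 pull 7.04 radial 0.36 z 4.14 w 0.0149
r 42.0 turn 3.023 z 0.2597
```

>>> drive_tool(moves=[[2, -0.2, 0, 0, 0, 0, 1], [4, -0.3, 0, 0, 0, 0, 1], [4, -0.3, 0, 0, 0, 0, 1], [4, -0.3, 0, 0, 0, 0, 1]])

```text
t: 6.2
eef_pos: [0.6651, -0.0929, 0.2598]
ee_rot: [-3.141, 0.007, -2.991]
force: [10.5, 1.6, 2.2]
width: 0.0147
```

```bash
python3 -c "
from h import *
tan(1,3.15)"
```

```text
t 6.2 pull 10.65 radial -0.13 z 2.17 w 0.0147
r 41.9 turn 3.096 z 0.2598
```

>>> drive_tool(moves=[[1.4, 0, 0, 0, 0, 0, 1], [1.4, 0, 0, 0, 0, 0, 1], [1.4, 0, 0, 0, 0, 0, 1]])

```text
t: 6.58
eef_pos: [0.664, -0.0931, 0.2599]
ee_rot: [-3.141, 0.008, -2.991]
force: [12.6, 1.3, 0.8]
width: 0.0151
```

```bash
python3 -c "
from h import *
tan(1,3.18)
arc(1,188.6,3.18,[3.08,3.0,2.94])"
```

```text
t 6.58 pull 12.67 radial 0.13 z 0.84 w 0.0151
r 41.9 turn 3.123 z 0.2599
3.08 [-4.2, 0.0] -0.1
3.0 [-7.5, 0.4] -0.2
2.94 [-10.0, 0.8] -0.2
```

>>> drive_tool(moves=[[-4.2, 0, 0, 0, 0, 0, 1], [-7.5, 0.4, 0, 0, 0, 0, 1], [-10, 0.8, 0, 0, 0, 0, 1], [-10, 0.8, 0, 0, 0, 0, 1], [-10, 0.8, 0, 0, 0, 0, 0], [-10, 0.8, 0, 0, 0, 0, 0], [-10, 0.8, 0, 0, 0, 0, 0], [-10, 0.8, -25, 0, 0, 0, 0], [-10, 0.8, -60, 0, 0, 0, 0], [-10, 0.8, -60, 0, 0, 0, 0], [-10, 0.8, -60, 0, 0, 0, 0]])

```text
t: 7.95
eef_pos: [0.6702, -0.0915, 0.3179]
ee_rot: [3.141, -0.001, -2.992]
force: [-0.3, 0.1, -1.0]
width: 0.0441
```

```bash
python3 -c "
from h import *
tan(1,2.94)
print(go(*kn(3),.125,201))
print(go(*kn(3),.103,201))"
```

```text
t 7.95 pull -0.3 radial -0.18 z -1.03 w 0.0441
r 41.9 turn 2.97 z 0.3179
([181.9, 161.9, 33.9], [0.0, -0.1, -12.4])
([181.9, 161.8, 55.9], [0.0, -0.1, -12.4])
```

>>> drive_tool(moves=[[182, 162, 0, 0, 0, -12.4, 0], [182, 162, 0, 0, 0, -12.4, 0], [182, 162, 0, 0, 0, -12.4, 0], [182, 162, 0, 0, 0, -12.4, 0], [182, 162, 10, 0, 0, -12.4, 0], [182, 162, 20, 0, 0, -12.4, 0], [182, 162, 20, 0, 0, -12.4, 0], [182, 162, 20, 0, 0, -12.4, 0]])

```text
t: 8.95
eef_pos: [0.4674, 0.0411, 0.2981]
ee_rot: [-3.141, -0.001, -2.777]
force: [0.2, -0.6, 0.8]
width: 0.0439
```

```bash
python3 -c "
from h import *
print(go(*kn(3),.103,201))
arc(3,201,0,[.12,.36,.6,.84,1.08,1.32,1.56,1.8,2.04,2.28,2.5,2.7])
arc(3,201,2.7,[2.77,2.84,2.91,2.96])"
```

```text
([0.8, 0.8, 35.8], [-0.0, -0.1, -0.1])
0.12 [-5.0, -0.3] 0.1
0.36 [-14.8, -2.7] 0.4
0.6 [-23.7, -7.3] 0.6
0.84 [-31.3, -14.0] 0.8
1.08 [-37.0, -22.2] 1.1
1.32 [-40.7, -31.6] 1.3
1.56 [-42.0, -41.5] 1.6
1.8 [-40.9, -51.5] 1.8
2.04 [-37.5, -61.0] 2.0
2.28 [-31.9, -69.4] 2.3
2.5 [-25.1, -75.6] 2.5
2.7 [-17.9, -80.0] 2.7
2.77 [2.7, -1.2] 0.1
2.84 [5.5, -2.1] 0.1
2.91 [8.3, -2.9] 0.2
2.96 [10.4, -3.3] 0.3
```

>>> drive_tool(moves=[[0.8, 0.8, 0, 0, 0, 0, 0], [0.8, 0.8, 36, 0, 0, 0, 0], [0.8, 0.8, 36, 0, 0, 0, 0], [0.8, 0.8, 36, 0, 0, 0, 1], [0.8, 0.8, 36, 0, 0, 0, 1], [0.8, 0.8, 36, 0, 0, 0, 1], [0.8, 0.8, 36, 0, 0, 0, 1]])

```text
t: 9.82
eef_pos: [0.4657, 0.0421, 0.2632]
ee_rot: [3.141, 0.001, -2.775]
force: [-1.0, 1.7, 4.0]
width: 0.0149
```

```bash
python3 -c "
from h import *
tan(3,0)"
```

```text
t 9.82 pull 0.37 radial 1.91 z 4.05 w 0.0149
r 42.8 turn 6.275 z 0.2632
```

>>> drive_tool(moves=[[-5.0, -0.5, 0.1, 0, 0, 0, 1], [-14.8, -2.9, 0.4, 0, 0, 0, 1], [-23.7, -7.5, 0.6, 0, 0, 0, 1], [-31.3, -14.2, 0.8, 0, 0, 0, 1], [-37.0, -22.4, 1.1, 0, 0, 0, 1], [-40.7, -31.8, 1.3, 0, 0, 0, 1], [-42.0, -41.7, 1.6, 0, 0, 0, 1], [-40.9, -51.7, 1.8, 0, 0, 0, 1], [-37.5, -61.2, 2.0, 0, 0, 0, 1], [-31.9, -69.6, 2.3, 0, 0, 0, 1], [-25.1, -75.8, 2.5, 0, 0, 0, 1], [-17.9, -80.2, 2.7, 0, 0, 0, 1]])

```text
t: 11.32
eef_pos: [0.5117, -0.0265, 0.2603]
ee_rot: [-3.141, 0.002, -2.775]
force: [0.2, 4.7, 4.0]
width: 0.0152
```

```bash
python3 -c "
from h import *
tan(3,2.7)"
```

```text
t 11.32 pull 3.54 radial -3.11 z 4.03 w 0.0152
r 41.9 turn 2.697 z 0.2603
```

Good. Now on to a turn of 2.96 rad.

>>> drive_tool(moves=[[2.7, -1.2, 0.1, 0, 0, 0, 1], [5.5, -2.1, 0.1, 0, 0, 0, 1], [8.3, -2.9, 0.2, 0, 0, 0, 1], [10.4, -3.3, 0.3, 0, 0, 0, 1], [10.4, -3.3, 0.3, 0, 0, 0, 1]])

```text
t: 11.95
eef_pos: [0.5029, -0.0333, 0.2601]
ee_rot: [-3.141, 0.001, -2.775]
force: [1.6, 1.2, 6.0]
width: 0.015
```

```bash
python3 -c "
from h import *
tan(3,2.96)
arc(3,201,2.96,[3.03,3.1])
arc(3,201,3.1,[3.17,3.24])
arc(3,201,3.24,[3.31,3.38])"
```

```text
t 11.95 pull 2.01 radial -0.22 z 6.04 w 0.015
r 41.6 turn 2.962 z 0.2601
3.03 [2.9, -0.4] 0.1
3.1 [5.8, -0.7] 0.1
3.17 [2.9, -0.0] 0.1
3.24 [5.9, 0.2] 0.1
3.31 [2.9, 0.4] 0.1
3.38 [5.8, 1.0] 0.1
```

>>> drive_tool(moves=[[2.9, -0.4, 0, 0, 0, 0, 1], [5.8, -0.7, 0.1, 0, 0, 0, 1], [5.8, -0.7, 0.1, 0, 0, 0, 1]])

```text
t: 12.32
eef_pos: [0.4977, -0.036, 0.26]
ee_rot: [-3.141, 0.001, -2.775]
force: [1.9, 0.7, 6.4]
width: 0.0149
```

```bash
python3 -c "
from h import *
tan(3,3.1)"
```

```text
t 12.32 pull 2.06 radial 0.13 z 6.4 w 0.0149
r 41.7 turn 3.103 z 0.26
```

>>> drive_tool(moves=[[2.9, 0, 0.1, 0, 0, 0, 1], [5.9, 0.2, 0.1, 0, 0, 0, 1], [5.9, 0.2, 0.1, 0, 0, 0, 1]])

```text
t: 12.7
eef_pos: [0.4921, -0.0379, 0.2598]
ee_rot: [-3.141, 0.001, -2.775]
force: [2.0, 0.9, 5.2]
width: 0.0149
```

```bash
python3 -c "
from h import *
tan(3,3.24)"
```

```text
t 12.7 pull 2.13 radial -0.39 z 5.25 w 0.0149
r 41.6 turn 3.245 z 0.2598
```

>>> drive_tool(moves=[[2.9, 0.4, 0.1, 0, 0, 0, 1], [5.8, 1.0, 0.1, 0, 0, 0, 1], [5.8, 1.0, 0.1, 0, 0, 0, 1]])

```text
t: 13.08
eef_pos: [0.4869, -0.0389, 0.2599]
ee_rot: [-3.141, 0.003, -2.775]
force: [4.3, -0.4, 3.7]
width: 0.0148
```

```bash
python3 -c "
from h import *
tan(3,3.38)
arc(3,201,3.38,[3.45,3.52])
arc(3,201,3.52,[3.56,3.6,3.65,3.7])"
```

```text
t 13.07 pull 4.16 radial 0.94 z 3.67 w 0.0148
r 41.6 turn 3.374 z 0.2599
3.45 [2.8, 0.8] 0.1
3.52 [5.6, 1.8] 0.1
3.56 [1.5, 0.7] 0.0
3.6 [3.1, 1.4] 0.1
3.65 [4.9, 2.3] 0.1
3.7 [6.7, 3.4] 0.2
```

>>> drive_tool(moves=[[2.8, 0.8, 0, 0, 0, 0, 1], [5.6, 1.8, 0, 0, 0, 0, 1], [5.6, 1.8, 0, 0, 0, 0, 1]])

```text
t: 13.45
eef_pos: [0.4821, -0.039, 0.2603]
ee_rot: [-3.14, 0.005, -2.774]
force: [10.4, -0.9, 0.2]
width: 0.0151
```

```bash
python3 -c "
from h import *
tan(3,3.52)"
```

```text
t 13.45 pull 10.39 radial 0.79 z 0.25 w 0.0151
r 41.3 turn 3.488 z 0.2603
```

>>> drive_tool(moves=[[1.1, 0.5, 0, 0, 0, 0, 1], [1.1, 0.5, 0, 0, 0, 0, 1], [1.1, 0.5, 0, 0, 0, 0, 1]])

```text
t: 13.82
eef_pos: [0.4813, -0.0389, 0.2603]
ee_rot: [-3.14, 0.006, -2.774]
force: [12.0, -1.2, 0.8]
width: 0.0151
```

```bash
python3 -c "
from h import *
tan(3,3.55)"
```

```text
t 13.82 pull 12.0 radial 0.69 z 0.84 w 0.0151
r 41.2 turn 3.509 z 0.2603
```

>>> drive_tool(moves=[[-4, -1.5, 0, 0, 0, 0, 1], [-8.8, -2.7, 0, 0, 0, 0, 1], [-8.8, -2.7, 0, 0, 0, 0, 1], [-8.8, -2.7, 0, 0, 0, 0, 0], [-8.8, -2.7, 0, 0, 0, 0, 0], [-8.8, -2.7, 0, 0, 0, 0, 0], [-8.8, -2.7, -25, 0, 0, 0, 0], [-8.8, -2.7, -60, 0, 0, 0, 0], [-8.8, -2.7, -60, 0, 0, 0, 0], [-8.8, -2.7, -60, 0, 0, 0, 0]])

```text
t: 15.08
eef_pos: [0.4876, -0.0388, 0.3188]
ee_rot: [3.141, -0.001, -2.776]
force: [0.1, -0.1, 0.3]
width: 0.044
```

```bash
python3 -c "
from h import *
tan(3,3.33)
print(go(*kn(2),.138,211.4))"
```

```text
t 15.07 pull 0.12 radial 0.14 z 0.31 w 0.044
r 41.5 turn 3.357 z 0.3188
([-32.1, -129.7, 21.4], [0.0, -0.1, -10.4])
```

>>> drive_tool(moves=[[-32, -130, 0, 0, 0, -10.4, 0], [-32, -130, 0, 0, 0, -10.4, 0], [-32, -130, 0, 0, 0, -10.4, 0], [-32, -130, 21, 0, 0, -10.4, 0], [-32, -130, 21, 0, 0, -10.4, 0], [-32, -130, 21, 0, 0, -10.4, 0]])

```text
t: 15.82
eef_pos: [0.5644, -0.1483, 0.2984]
ee_rot: [3.141, -0.001, -2.593]
force: [-1.0, 0.3, 0.6]
width: 0.0436
```

```bash
python3 -c "
from h import *
print(go(*kn(2),.103,211.4))"
```

```text
([0.5, 0.1, 36.1], [0.0, -0.0, 0.0])
```

>>> drive_tool(moves=[[0.5, 0, 0, 0, 0, 0, 0], [0.5, 0, 36, 0, 0, 0, 0], [0.5, 0, 36, 0, 0, 0, 0], [0.5, 0, 36, 0, 0, 0, 1], [0.5, 0, 36, 0, 0, 0, 1], [0.5, 0, 36, 0, 0, 0, 1], [0.5, 0, 36, 0, 0, 0, 1]])

```text
t: 16.7
eef_pos: [0.5642, -0.149, 0.263]
ee_rot: [-3.141, 0.0, -2.594]
force: [-1.0, -0.5, 2.7]
width: 0.0148
```

```bash
python3 -c "
from h import *
tan(2,0)
arc(2,211.4,0,[.12,.36,.6,.84,1.08,1.32,1.56,1.8,2.04,2.28,2.5,2.7])
arc(2,211.4,2.7,[2.77,2.84,2.91,2.96])"
```

```text
t 16.7 pull -1.08 radial -0.08 z 2.69 w 0.0148
r 42.6 turn 0.001 z 0.263
0.12 [5.0, 0.3] 0.1
0.36 [14.8, 2.7] 0.4
0.6 [23.7, 7.3] 0.6
0.84 [31.3, 14.0] 0.8
1.08 [37.0, 22.2] 1.1
1.32 [40.7, 31.6] 1.3
1.56 [42.0, 41.5] 1.6
1.8 [40.9, 51.5] 1.8
2.04 [37.5, 61.0] 2.0
2.28 [31.9, 69.4] 2.3
2.5 [25.1, 75.6] 2.5
2.7 [17.9, 80.0] 2.7
2.77 [-2.7, 1.2] 0.1
2.84 [-5.5, 2.1] 0.1
2.91 [-8.3, 2.9] 0.2
2.96 [-10.4, 3.3] 0.3
```

>>> drive_tool(moves=[[5.0, 0.5, 0.1, 0, 0, 0, 1], [14.8, 2.9, 0.4, 0, 0, 0, 1], [23.7, 7.5, 0.6, 0, 0, 0, 1], [31.3, 14.2, 0.8, 0, 0, 0, 1], [37.0, 22.4, 1.1, 0, 0, 0, 1], [40.7, 31.8, 1.3, 0, 0, 0, 1], [42.0, 41.7, 1.6, 0, 0, 0, 1], [40.9, 51.7, 1.8, 0, 0, 0, 1], [37.5, 61.2, 2.0, 0, 0, 0, 1], [31.9, 69.6, 2.3, 0, 0, 0, 1], [25.1, 75.8, 2.5, 0, 0, 0, 1], [17.9, 80.2, 2.7, 0, 0, 0, 1]])

```text
t: 18.2
eef_pos: [0.5067, -0.0895, 0.2599]
ee_rot: [-3.141, -0.001, -2.594]
force: [2.3, -3.9, 5.8]
width: 0.015
```

```bash
python3 -c "
from h import *
tan(2,2.7)"
```

```text
t 18.2 pull 2.03 radial -4.08 z 5.75 w 0.015
r 42.2 turn 2.697 z 0.2599
```

>>> drive_tool(moves=[[-2.7, 1.2, 0.1, 0, 0, 0, 1], [-5.5, 2.1, 0.1, 0, 0, 0, 1], [-8.3, 2.9, 0.2, 0, 0, 0, 1], [-10.4, 3.3, 0.3, 0, 0, 0, 1], [-10.4, 3.3, 0.3, 0, 0, 0, 1]])

```text
t: 18.82
eef_pos: [0.5136, -0.0816, 0.2595]
ee_rot: [3.141, -0.002, -2.594]
force: [-1.0, -2.4, 8.5]
width: 0.0147
```

```bash
python3 -c "
from h import *
tan(2,2.96)"
```

```text
t 18.82 pull 2.39 radial -1.11 z 8.48 w 0.0147
r 42.1 turn 2.948 z 0.2595
```

>>> drive_tool(moves=[[-2.9, 0.4, 0.1, 0, 0, 0, 1], [-5.8, 0.7, 0.1, 0, 0, 0, 1], [-5.8, 0.7, 0.1, 0, 0, 0, 1]])

```text
t: 19.2
eef_pos: [0.5181, -0.0779, 0.2595]
ee_rot: [3.141, -0.002, -2.594]
force: [-0.9, -2.0, 9.6]
width: 0.0148
```

```bash
python3 -c "
from h import *
tan(2,3.1)"
```

```text
t 19.2 pull 1.84 radial -1.18 z 9.57 w 0.0148
r 42.1 turn 3.086 z 0.2595
```

>>> drive_tool(moves=[[-2.9, 0, 0, 0, 0, 0, 1], [-5.9, -0.2, 0, 0, 0, 0, 1], [-5.9, -0.2, 0, 0, 0, 0, 1]])

```text
t: 19.58
eef_pos: [0.5226, -0.0752, 0.2593]
ee_rot: [3.141, -0.003, -2.594]
force: [-4.1, -2.8, 11.6]
width: 0.015
```

```bash
python3 -c "
from h import *
tan(2,3.24)"
```

```text
t 19.57 pull 4.94 radial -0.7 z 11.58 w 0.015
r 42.1 turn 3.211 z 0.2593
```

>>> drive_tool(moves=[[-2.9, -0.4, 0, 0, 0, 0, 1], [-5.4, -0.9, 0, 0, 0, 0, 1], [-5.4, -0.9, 0, 0, 0, 0, 1]])

```text
t: 19.95
eef_pos: [0.5265, -0.0735, 0.2591]
ee_rot: [3.139, -0.006, -2.594]
force: [-8.2, -1.7, 16.6]
width: 0.0149
```

```bash
python3 -c "
from h import *
tan(2,3.37)"
```

```text
t 19.95 pull 8.31 radial 0.97 z 16.59 w 0.0149
r 42.1 turn 3.312 z 0.2591
```

>>> drive_tool(moves=[[0, 0, -0.6, 0, 0, 0, 1], [-2.2, -0.7, -0.6, 0, 0, 0, 1], [-2.2, -0.7, -0.6, 0, 0, 0, 1], [-2.2, -0.7, -0.6, 0, 0, 0, 1]])

```text
t: 20.45
eef_pos: [0.5279, -0.0731, 0.2592]
ee_rot: [3.139, -0.008, -2.595]
force: [-9.5, -2.6, 14.1]
width: 0.015
```

```bash
python3 -c "
from h import *
tan(2,3.42)
from station import *;print(get_state()['moment'])"
```

```text
t 20.45 pull 9.89 radial 0.04 z 14.06 w 0.015
r 41.9 turn 3.348 z 0.2592
[-0.99835816  3.81216775  0.00775913]
```

>>> drive_tool(moves=[[-1.6, -0.5, -0.3, 0, 0, 0, 1], [-1.6, -0.5, -0.3, 0, 0, 0, 1], [-1.6, -0.5, -0.3, 0, 0, 0, 1]])

```text
t: 20.82
eef_pos: [0.5292, -0.0728, 0.2593]
ee_rot: [3.138, -0.009, -2.595]
force: [-11.1, -2.6, 14.5]
width: 0.0146
```

```bash
python3 -c "
from h import *
tan(2,3.46)
from station import *;print(get_state()['moment'])
arc(2,211.4,3.46,[3.36,3.26])"
```

```text
t 20.82 pull 11.36 radial -0.05 z 14.48 w 0.0146
r 41.9 turn 3.378 z 0.2593
[-0.94533408  4.27191202  0.02935589]
3.36 [4.0, 1.1] -0.1
3.26 [8.2, 1.8] -0.2
```

>>> drive_tool(moves=[[4, 1.1, 0, 0, 0, 0, 1], [9, 1.9, 0, 0, 0, 0, 1], [9, 1.9, 0, 0, 0, 0, 1], [9, 1.9, 0, 0, 0, 0, 0], [9, 1.9, 0, 0, 0, 0, 0], [9, 1.9, 0, 0, 0, 0, 0], [9, 1.9, -25, 0, 0, 0, 0], [9, 1.9, -60, 0, 0, 0, 0], [9, 1.9, -60, 0, 0, 0, 0], [9, 1.9, -60, 0, 0, 0, 0]])

```text
t: 22.08
eef_pos: [0.524, -0.0749, 0.3198]
ee_rot: [3.141, -0.0, -2.594]
force: [0.4, 0.1, -0.2]
width: 0.0439
```

```bash
python3 -c "
from h import *
tan(2,3.24)
print(go(*kn(4),.138,244))"
```

```text
t 22.07 pull -0.41 radial -0.07 z -0.16 w 0.0439
r 41.8 turn 3.245 z 0.3198
([-156.2, 44.8, 22.5], [0.0, 0.0, -32.6])
```

>>> drive_tool(moves=[[-156, 45, 0, 0, 0, -32.6, 0], [-156, 45, 0, 0, 0, -32.6, 0], [-156, 45, 0, 0, 0, -32.6, 0], [-156, 45, 0, 0, 0, -32.6, 0], [-156, 45, 22, 0, 0, -32.6, 0], [-156, 45, 22, 0, 0, -32.6, 0], [-156, 45, 22, 0, 0, -32.6, 0]])

```text
t: 22.95
eef_pos: [0.6338, 0.0442, 0.2983]
ee_rot: [3.141, -0.001, -2.026]
force: [-0.8, 0.3, 0.7]
width: 0.0434
```

```bash
python3 -c "
from h import *
print(go(*kn(4),.103,244))
from station import *
f=grab_frame('top');cv2.imwrite('pics/t2.png',cv2.resize(f['img'][160:320,260:460,::-1],None,fx=3.5,fy=3.5))"
```

```text
([-0.6, 0.0, 36.0], [0.0, -0.0, -0.1])
```

View pics/t2.png

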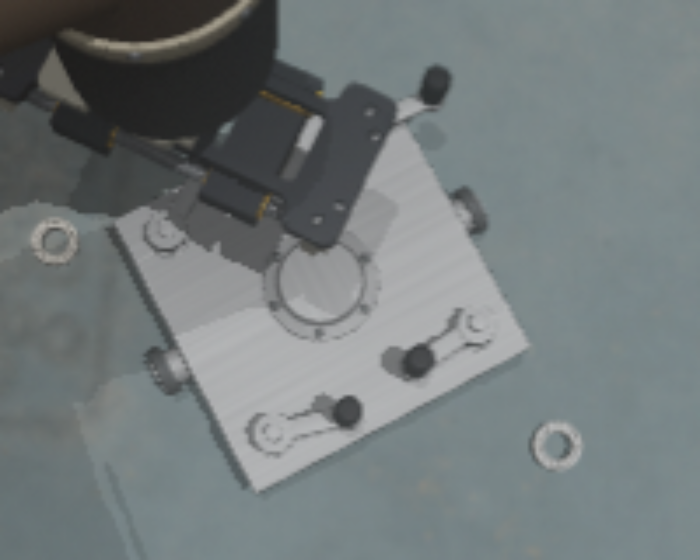

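The picture shows knob 1 at crop (435,85), knob 3 at (347,411) and knob 2 at (418,360), all turned about half a turn. The tool is over knob 4.

>>> drive_tool(moves=[[-0.6, 0, 0, 0, 0, 0, 0], [-0.6, 0, 36, 0, 0, 0, 0], [-0.6, 0, 36, 0, 0, 0, 0], [-0.6, 0, 36, 0, 0, 0, 1], [-0.6, 0, 36, 0, 0, 0, 1], [-0.6, 0, 36, 0, 0, 0, 1], [-0.6, 0, 36, 0, 0, 0, 1]])

```text
t: 23.88
eef_pos: [0.6343, 0.0449, 0.263]
ee_rot: [-3.141, -0.0, -2.025]
force: [-0.5, -3.0, 4.5]
width: 0.0152
```

```bash
python3 -c "
from h import *
tan(4,0)"
```

```text
t 23.88 pull -2.95 radial 0.9 z 4.55 w 0.0152
r 42.2 turn 6.277 z 0.263
```

>>> drive_tool(moves=[[5.0, 0.3, 0.1, 0, 0, 0, 1], [14.8, 2.7, 0.4, 0, 0, 0, 1], [23.7, 7.3, 0.6, 0, 0, 0, 1], [31.3, 14.0, 0.8, 0, 0, 0, 1], [37.0, 22.2, 1.1, 0, 0, 0, 1], [40.7, 31.6, 1.3, 0, 0, 0, 1], [42.0, 41.5, 1.5, 0, 0, 0, 1], [40.9, 51.5, 1.7, 0, 0, 0, 1], [37.5, 61.0, 1.9, 0, 0, 0, 1], [31.9, 69.4, 2.1, 0, 0, 0, 1], [25.1, 75.6, 2.3, 0, 0, 0, 1], [17.9, 80.0, 2.4, 0, 0, 0, 1]])

```text
t: 25.38
eef_pos: [0.5541, 0.0636, 0.2602]
ee_rot: [-3.141, -0.001, -2.025]
force: [1.0, -3.3, 4.7]
width: 0.015
```

```bash
python3 -c "
from h import *
tan(4,2.7)"
```

```text
t 25.38 pull 3.31 radial -1.04 z 4.73 w 0.015
r 42.2 turn 2.701 z 0.2602
```

>>> drive_tool(moves=[[-2.7, 1.2, 0.1, 0, 0, 0, 1], [-5.5, 2.1, 0.1, 0, 0, 0, 1], [-8.3, 2.9, 0.2, 0, 0, 0, 1], [-10.4, 3.3, 0.2, 0, 0, 0, 1], [-10.4, 3.3, 0.2, 0, 0, 0, 1]])

```text
t: 26.0
eef_pos: [0.5556, 0.0743, 0.2599]
ee_rot: [3.142, -0.001, -2.025]
force: [-0.7, -2.1, 7.4]
width: 0.0151
```

```bash
python3 -c "
from h import *
tan(4,2.96)"
```

```text
t 26.0 pull 2.24 radial 0.12 z 7.44 w 0.0151
r 42.3 turn 2.956 z 0.2599
```

>>> drive_tool(moves=[[-2.9, 0.4, 0, 0, 0, 0, 1], [-5.8, 0.7, 0, 0, 0, 0, 1], [-5.8, 0.7, 0, 0, 0, 0, 1]])

```text
t: 26.38
eef_pos: [0.5574, 0.0797, 0.2598]
ee_rot: [3.141, -0.001, -2.025]
force: [-1.3, -1.6, 6.5]
width: 0.0147
```

```bash
python3 -c "
from h import *
tan(4,3.1)"
```

```text
t 26.38 pull 1.97 radial 0.54 z 6.5 w 0.0147
r 42.3 turn 3.092 z 0.2598
```

>>> drive_tool(moves=[[-2.9, 0, 0, 0, 0, 0, 1], [-5.9, -0.2, 0, 0, 0, 0, 1], [-5.9, -0.2, 0, 0, 0, 0, 1]])

```text
t: 26.75
eef_pos: [0.5601, 0.085, 0.2597]
ee_rot: [3.141, -0.001, -2.025]
force: [-1.6, -1.5, 7.9]
width: 0.0151
```

```bash
python3 -c "
from h import *
tan(4,3.24)"
```

```text
t 26.75 pull 2.16 radial 0.56 z 7.86 w 0.0151
r 42.3 turn 3.231 z 0.2597
```

>>> drive_tool(moves=[[-2.9, -0.4, 0, 0, 0, 0, 1], [-5.8, -1.0, 0, 0, 0, 0, 1], [-5.8, -1.0, 0, 0, 0, 0, 1]])

```text
t: 27.12
eef_pos: [0.5634, 0.0897, 0.2596]
ee_rot: [3.141, -0.002, -2.025]
force: [-2.0, -1.6, 6.9]
width: 0.0151
```

```bash
python3 -c "
from h import *
tan(4,3.38)"
```

```text
t 27.12 pull 2.51 radial 0.49 z 6.91 w 0.0151
r 42.3 turn 3.368 z 0.2596
```

>>> drive_tool(moves=[[-2.8, -0.8, 0, 0, 0, 0, 1], [-4.8, -1.5, 0, 0, 0, 0, 1], [-4.8, -1.5, 0, 0, 0, 0, 1]])

```text
t: 27.5
eef_pos: [0.5667, 0.0934, 0.2595]
ee_rot: [3.14, -0.002, -2.025]
force: [-1.8, -0.8, 6.6]
width: 0.0151
```

```bash
python3 -c "
from h import *
tan(4,3.5)
arc(4,244,3.5,[3.55,3.6,3.65,3.7])"
```

```text
t 27.5 pull 1.86 radial 0.66 z 6.56 w 0.0151
r 42.4 turn 3.486 z 0.2595
3.55 [-1.9, -0.8] 0.0
3.6 [-3.9, -1.7] 0.1
3.65 [-5.7, -2.6] 0.1
3.7 [-7.5, -3.7] 0.2
```

>>> drive_tool(moves=[[-2.3, -1.0, 0.1, 0, 0, 0, 1], [-4.6, -2.0, 0.1, 0, 0, 0, 1], [-4.6, -2.0, 0.1, 0, 0, 0, 1]])

```text
t: 27.88
eef_pos: [0.5706, 0.0968, 0.2595]
ee_rot: [3.14, -0.001, -2.025]
force: [-3.6, 1.3, 7.5]
width: 0.0149
```

```bash
python3 -c "
from h import *
tan(4,3.62)
arc(4,244,3.62,[3.67,3.72,3.76,3.8])"
```

```text
t 27.88 pull 2.13 radial 3.19 z 7.49 w 0.0149
r 42.4 turn 3.606 z 0.2595
3.67 [-1.8, -1.0] 0.0
3.72 [-3.6, -2.1] 0.1
3.76 [-5.0, -3.1] 0.1
3.8 [-6.4, -4.1] 0.2
```

>>> drive_tool(moves=[[-1.8, -1.0, 0, 0, 0, 0, 1], [-3.6, -2.1, 0, 0, 0, 0, 1], [-3.6, -2.1, 0, 0, 0, 0, 1]])

```text
t: 28.25
eef_pos: [0.5734, 0.0988, 0.2594]
ee_rot: [3.139, -0.003, -2.025]
force: [-6.3, -1.3, 10.0]
width: 0.0153
```

```bash
python3 -c "
from h import *
tan(4,3.72)
from station import *
f=grab_frame('scene');cv2.imwrite('pics/s4.png',cv2.resize(f['img'][170:330,240:430,::-1],None,fx=3.5,fy=3.5))"
```

```text
t 28.25 pull 6.08 radial 2.16 z 9.96 w 0.0153
r 42.4 turn 3.689 z 0.2594
```

View pics/s4.png

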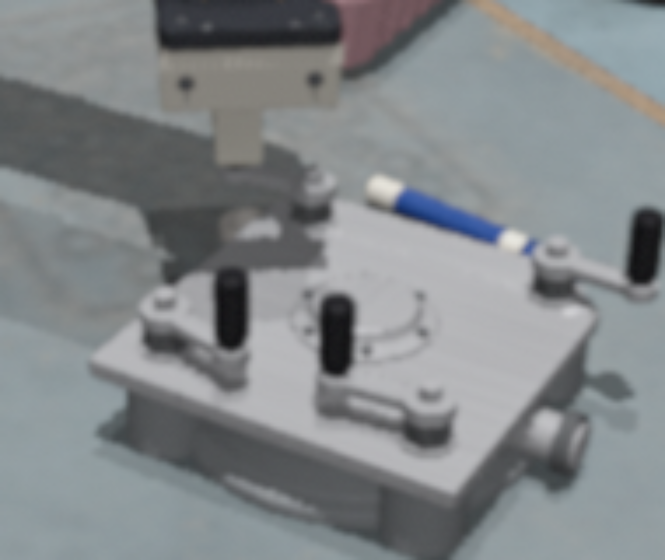

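Knob 4 is still in the jaws at crop (240,165). The other three cranks are swung round and the bystanders are undisturbed. The pull is rising now, so nut 4 is home.

>>> drive_tool(moves=[[-1.7, -1.2, -0.3, 0, 0, 0, 1], [-3.3, -2.4, -0.3, 0, 0, 0, 1], [-3.3, -2.4, -0.3, 0, 0, 0, 1]])

```text
t: 28.68
eef_pos: [0.5762, 0.1004, 0.2594]
ee_rot: [3.137, -0.004, -2.026]
force: [-9.3, 0.6, 11.1]
width: 0.0151
```

```bash
python3 -c "
from h import *
tan(4,3.815)
arc(4,244,3.815,[3.85,3.88,3.72,3.65,3.6])"
```

```text
t 28.68 pull 8.14 radial 4.53 z 11.13 w 0.0151
r 42.4 turn 3.764 z 0.2594
3.85 [-1.1, -0.9] 0.0
3.88 [-2.1, -1.8] 0.1
3.72 [3.2, 2.3] -0.1
3.65 [5.7, 3.9] -0.2
3.6 [7.6, 4.8] -0.2
```

>>> drive_tool(moves=[[-1.3, -0.7, -0.2, 0, 0, 0, 1], [-2.5, -1.3, -0.2, 0, 0, 0, 1], [-2.5, -1.3, -0.2, 0, 0, 0, 1]])

```text
t: 29.05
eef_pos: [0.578, 0.1016, 0.2593]
ee_rot: [3.137, -0.006, -2.026]
force: [-10.9, -2.6, 11.6]
width: 0.0148
```

```bash
python3 -c "
from h import *
tan(4,3.83)
arc(4,244,3.88,[3.92,3.72,3.65,3.6])"
```

```text
t 29.05 pull 11.04 radial 2.13 z 11.65 w 0.0148
r 42.6 turn 3.814 z 0.2593
3.92 [-1.2, -1.2] 0.0
3.72 [5.3, 4.1] -0.2
3.65 [7.8, 5.6] -0.2
3.6 [9.7, 6.6] -0.3
```

>>> drive_tool(moves=[[-0.6, -0.5, 0, 0, 0, 0, 1], [-0.6, -0.5, 0, 0, 0, 0, 1]])

```text
t: 29.3
eef_pos: [0.5785, 0.1018, 0.2593]
ee_rot: [3.136, -0.006, -2.026]
force: [-11.4, -1.8, 11.8]
width: 0.015
```

```bash
python3 -c "
from h import *
tan(4,3.83)"
```

```text
t 29.3 pull 11.09 radial 3.1 z 11.83 w 0.015
r 42.6 turn 3.828 z 0.2593
```

>>> drive_tool(moves=[[4, 3, 0, 0, 0, 0, 1], [8.4, 5.6, 0, 0, 0, 0, 1], [8.4, 5.6, 0, 0, 0, 0, 1], [8.4, 5.6, 0, 0, 0, 0, 0], [8.4, 5.6, 0, 0, 0, 0, 0], [8.4, 5.6, 0, 0, 0, 0, 0], [8.4, 5.6, -25, 0, 0, 0, 0], [8.4, 5.6, -80, 0, 0, 0, 0], [8.4, 5.6, -120, 0, 0, 0, 0], [8.4, 5.6, -120, 0, 0, 0, 0], [8.4, 5.6, -120, 0, 0, 0, 0]])

```text
t: 30.68
eef_pos: [0.5727, 0.0986, 0.3795]
ee_rot: [3.141, 0.0, -2.025]
force: [0.0, -0.2, -0.4]
width: 0.0441
```

Run:
```python
from h import *
from station import *
tan(4,3.6)
f=grab_frame('scene'); g=grab_frame('top')
cv2.imwrite('pics/e1.png',cv2.resize(f['img'][180:330,240:440,::-1],None,fx=3.8,fy=3.8))
# knob directions now vs. start, from scene view (home: knob centre z .090); cover top plane depth check
for a,bx,c in knobs(f,(240,190,430,335)):
    p=onz(f,[c],.090)[0]; n=min(NUT,key=lambda k:abs(np.hypot(*(p-NUT[k]))-.042)); d=p-NUT[n]
    print(n,c.round(1),np.hypot(*d).round(4),"turn",np.radians((A0[n]-np.degrees(np.arctan2(d[1],d[0])))%360).round(2))
def cov(f):
    z=f["range_z"]; out=[]
    v,u=np.mgrid[190:320,250:430]; uv=np.c_[u.ravel(),v.ravel()].astype(float); o,d=ray(f,uv)
    R=cv2.Rodrigues(np.float64(f["rvec"]))[0]; P=o+d*z[190:320,250:430].ravel()[:,None]
    q=P[:,:2]-[.5692,-.0248]; r=np.hypot(*q.T); m=(r>.03)&(r<.075)&(abs(P[:,2]-.051)<.006); P=P[m]
    s=np.linalg.lstsq(np.c_[q[m],np.ones(m.sum())],P[:,2],rcond=None)[0]; return m.sum(),s.round(4)
print("cover plane now",cov(f),"start",cov(np.load("scene0.npz")))
```

```text
t 30.68 pull 0.13 radial -0.17 z -0.41 w 0.0441
r 42.6 turn 3.671 z 0.3795
4 [305.6 208.4] 0.0427 turn 3.59
1 [423.8 240.4] 0.0414 turn 2.82
3 [305.5 258.1] 0.0406 turn 3.24
2 [335.5 265.7] 0.0429 turn 3.13
cover plane now (np.int64(2533), array([-0.0007,  0.0002,  0.0509])) start (np.int64(3062), array([0.0005, 0.0005, 0.0535]))
```

View pics/e1.png

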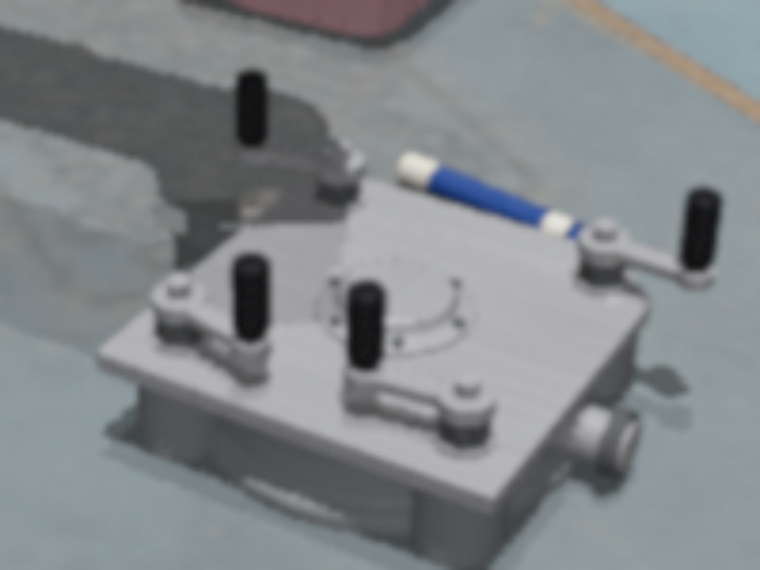

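All four knobs are free and swung round, with the bearings and marker in place. The cover's top plane dropped from 53.5 to 50.9 mm and has a slope of under 0.001. I am handing in.

```bash
python3 -c "
from station import *
print(job_done())"
```

```text
the job is handed in; nothing more can be done
None
```

I drew the cover down in the order 1 (cut corner), 3, 2, 4. Each knob was turned clockwise until its nut stopped, then firmed up, backed off and let go. The job was handed in at about 31 s; no verdict is reported.

| Nut | Measured peak pull (N) | Knob turn from the start, after release (rad) |
|---|---|---|
| 1 | 12.7 | 2.82 |
| 3 | 12.0 | 3.24 |
| 2 | 11.4 | 3.13 |
| 4 | 11.1 | 3.59 |

**Last checks:**
- **Cover:** depth readings put its top at 50.9 mm, down from 53.5 mm, with a slope under 0.001. That means it is seated and flat.
- **Gripper:** it is about 120 mm above the knobs, and the wrist force is near zero.
- **Bystanders:** I judged the marker and bearings undisturbed by eye in the pictures; I did not measure their positions.

**Did not quite agree:**
- **Nut 4:** its turn came out about 0.1 rad above the stated 3.5 rad maximum. I put this down to angle error and its slightly preloaded start, because its force rose at the stop as the others did.
- **Nuts 2 and 4:** the force rose less per mm than the spring rate suggests, because the tool tilted a little and pressed down with 10–17 N. Their true give may be slightly more than the measured pull implies.

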